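# Turn round the tattoo station for the next client

### The job

With the hand brush, sweep all the used pieces off the steel deck into the waste bin at its open end, without touching the contaminated pieces with the gripper or arm, and stand the brush on its bristles back on its rubber mat, lined up with it. With the deck clear, set out the fresh supplies upright on the tray: the ointment jar on the deck straight across from the wide cup and the ink bottle on the deck straight across from the tall cup, each 12 cm from the centre of its cup towards the bin (centre to centre), and the wash bottle on the ledge midway between the two cups. Leave the cups and the boxes standing where they are.

Things in the scene. Friction and masses are not known exactly. Their poses are not given: they have to be found in the camera images.
- tray: fixed steel station tray, top 70 mm above the table. Origin on the table under the deck's centre; x points away from the robot, y to its left (turned by up to 5 degrees). Deck: x within +-122 mm, between 12 mm high, 8 mm thick side rims; y from -140 mm (open edge over the bin) to +140 mm (rim 12 mm high, 6 mm thick). Beyond it, to y = +250 mm, is the cup ledge, 70 mm high
- deck_edge (a point): middle of the deck's open edge, on its top surface; pushed past here, pieces fall into the bin
- ledge (a point): middle of the top of the cup ledge, 260 (x) x 104 mm (y), on the tray's left end behind the cross rim
- bin: fixed black open waste bin against the open edge of the deck, 260 (x) x 108 (y) x 55 mm high, walls and floor 4 mm; origin under its centre, which lies at y = -197 mm in the tray's frame; axes as the tray's
- mat: fixed flat black rubber mat 160 x 90 x 6 mm, the brush's place; origin under its centre, x along its length
- brush: hand brush, standing on its bristles on the mat. Stiff dark bristle block 120 (x) x 40 (y) x 34 mm high; wooden back 125 x 44 mm from 34 to 54 mm; on top an upright grip ridge 90 (x) x 26 (y) mm, from 54 to 94 mm. Origin at the centre of the bristles' underside, z up. 0.16 to 0.29 kg. Grip across the 26 mm of the ridge; sweep broadside, along its y
- cup_wide: wide white plastic cup standing on the cup ledge, 84 mm across the rim, 70 mm high, open at the top; origin at the centre of its underside; its x and y are parallel to the tray's. Loose; stays where it is
- cup_tall: narrow tall white plastic cup on the cup ledge, 64 mm across the rim, 100 mm high, about 170 mm from the wide one along the tray's x (either may be the nearer one); origin at the centre of its underside; its x and y are parallel to the tray's. Loose; stays where it is
- wash: clear wash bottle with a white nozzle, upright: body 54 mm in diameter to 110 mm height, neck and nozzle to 165 mm; origin at the centre of its underside. At the start upright on the table to the right of the bin. 0.19 to 0.33 kg
- ink: slim black ink bottle with a paper label and pointed cap: body 40 mm in diameter to 80 mm height, cap to 110 mm; origin at the centre of its underside. At the start upright on the table to the right of the bin. 0.09 to 0.16 kg
- jar: squat amber ointment jar with a metal lid: 62 mm in diameter, 65 mm high; origin at the centre of its underside. At the start upright on the table to the right of the bin. 0.15 to 0.26 kg
- glove_box: bystander: white glove box 80 x 220 x 70 mm behind the tray, origin under its centre
- power_unit: bystander: black power unit 90 x 110 x 60 mm behind the tray, origin under its centre
- carton: bystander: small paper carton 60 x 70 x 60 mm behind the bin, origin under its centre
- used0: used piece (may be absent): three-well ink-cap strip: white plastic block 64 x 28 x 18 mm; origin at the centre of its underside as it lies at the start, x along its length. 30 to 40 g. Starts on the deck, 3 to 5 pieces in all
- used1: used piece (may be absent): disposable machine grip: black ribbed stub 62 mm long, 26 mm thick, eight-sided in effect so that it hardly rolls; origin at the centre of its underside as it lies at the start, x along its length. 30 to 40 g. Starts on the deck, 3 to 5 pieces in all
- used2: used piece (may be absent): opened cartridge pack: grey plastic block 62 x 32 x 16 mm with a cartridge showing; origin at the centre of its underside as it lies at the start, x along its length. 30 to 40 g. Starts on the deck, 3 to 5 pieces in all
- used3: used piece (may be absent): disposable machine grip: black ribbed stub 62 mm long, 26 mm thick, eight-sided in effect so that it hardly rolls; origin at the centre of its underside as it lies at the start, x along its length. 30 to 40 g. Starts on the deck, 3 to 5 pieces in all
- used4: used piece (may be absent): three-well ink-cap strip: white plastic block 64 x 28 x 18 mm; origin at the centre of its underside as it lies at the start, x along its length. 30 to 40 g. Starts on the deck, 3 to 5 pieces in all
Not all that is in view belongs to the job. What is shaped like the wash but pink is not meant.

How it is judged:
By the outcome, as a careful person would: the job done as asked, in the order asked, and still so for the second after the job is handed in, with the robot touching nothing.
Of used0, used1, used2, used3, used4 only 3 to 5 are there at a start; the rules pass over those that are not, and their reading is None.
At some moment in a run one of used0, used1, used2, used3, used4, jar may be knocked a few centimetres aside while the robot is not near it.
It also fails if it takes over 192 s, if anything falls off the work surface, if the arm or the gripper's body presses on something with over 40 N, if the wrist force passes 120 N, or if a joint passes its speed limit or range.

### The arm

A 6-joint arm with a two-finger parallel gripper is mounted at the origin on the work surface. World frame = base frame: x ahead of the robot, y to its left, z up, the work surface at z = 0. Lengths are in m, angles in rad, forces in N, time in s.
With the tool pointing down it reaches from about 0.3 to 0.775 m from the base axis. Payload 14.6 kg.
Tool frame: the origin (TCP) lies at the very end of the fingers, on their centre line; the grasp point (between the pads) lies 19 mm behind it; z points along the fingers, y is the line along which they close (so a half turn about z gives the same grasp; the last joint's range is limited). The gripper opens to 94 mm and grips with 3 to 60 N. Pads are 16 mm wide; open, the fingers measure 119 mm over their backs; the gripper's body (75 mm by 177 mm) begins 78 mm behind the grasp point.
Start: joints at [1.199, 0.3, 1.521, -0, 1.321, -0.067], TCP at [0.165, 0.525, 0.205] pointing down, gripper open.
Joint ranges: [-3.03, 3.03], [-0.79, 2.21], [0.23, 2.52], [-1.04, 4.18], [0, 3.07], [-2.55, 2.55]. Speed limits (rad/s): [2.22, 2.22, 2.57, 3.14, 3.14, 3.14].

### API

Orientations are given as a unit quaternion [x, y, z, w].
In Python, from rig import manip, grab_frame gives the robot as it stands.
- The arm moves only by the shell command python3 -m inch 'ROWS' [OPENING] [FORCE]. ROWS is a JSON object of lists of equal length, an entry for each row: "translation": the shift along the world's x, y, z in mm, a list of three; "rotation": the turn, a rotation vector about the world's x, y, z in rad, a list of three. A call has 1 to 12 rows; each row shifts and turns the commanded pose from where the row before left it; what a row does not reach is not made up. A row lasts 1/10 s, in which the tool goes at most 50 mm and 8.59 degrees, less where a joint would pass 70% of its speed; a pose out of reach is approached as far as the arm can. A call is refused whole if a number of a shift passes 50 or a number of a turn 0.15, either way. A call with a gripper value outside its range is refused whole. OPENING is the closure, from -1 (fully open) to 1 (shut), set as the call begins (- or left out, the last holds). The fingers move at their own pace and stop on an object; FORCE is the grip in N (left out, the last holds). Time passes only in rows, so rows that do not move let the fingers close. It gives the time, the measured TCP pose, the force, the opening and the grip force at its end, in the units of the state.
- manip.sense(): the state, without advancing time (a new reading comes with each control period).
- grab_frame(name): name is "scene" or "top" or "wrist"; returns a dict with "pixels" (480x640x3 uint8, red, green, blue), "K" (3x3 intrinsics, pixels), "world_from_camera" (4x4, takes a point from camera to world coordinates). Camera axes: x right, y up, looking along -z (the intrinsics and any distortion apply to the point x, -y, -z); pixel columns grow to the right and rows downward; lengths in m; the calibration is good to about 2 mm. A picture is of the moment at which its call begins. There is no depth.
- manip.finish_job(): hands the job in; it is judged then, once.
The state is a dict: "t": time; "joint_pos": joint angles; "joint_velocities": joint speeds; "effort": joint torques, N m; "tool_pos": TCP position; "ee_rot": TCP orientation; "force": force on the tool from outside, world axes, zero at the start; "moment": the same for the moment, N m; "width": finger opening in m; "finger_force": force on a finger pad.
Only numpy, scipy, OpenCV 4.12 (cv2) and the standard library are available. Lean on these libraries where they do the work, as an engineer would, in place of code of your own. Each camera call takes 0.05 s, during which the arm holds its last target. There are 200 camera calls.

## Working session

There is one attempt and no reset: what is moved stays moved. The work goes in short steps, Python scripts to look and compute and a shell command to move; the robot and the scene stay as the last step left them, time stands still between calls to the robot, and variables do not carry over. Pictures are saved under pics/ and viewed, at most 18 in all, crops included, and the job is handed in when it is done.

```bash
mkdir -p pics; ls
cat > h.py <<'E'
import numpy as np,cv2
from rig import manip,grab_frame
def snap(n,f):
    d=grab_frame(n); cv2.imwrite(f'pics/{f}.png',d['pixels'][:,:,::-1]); np.savez(f'pics/{f}.npz',K=d['K'],T=d['world_from_camera']); return d
def ray(f,u,v):
    d=np.load(f'pics/{f}.npz');K,T=d['K'],d['T']
    p=np.linalg.solve(K,[u,v,1]); r=T[:3,:3]@np.array([p[0],-p[1],-p[2]]); return T[:3,3],r
def at(f,u,v,z):
    o,r=ray(f,u,v); return (o+r*(z-o[2])/r[2])
def proj(f,P):
    d=np.load(f'pics/{f}.npz');K,T=d['K'],d['T']
    c=T[:3,:3].T@(np.array(P)-T[:3,3]); p=K@np.array([c[0],-c[1],-c[2]]); return p[:2]/p[2]
E
python3 - <<'E'
from h import *
for n in('top','scene'):
    d=snap(n,n+'0'); print(n,[k for k in d],d['K'].round(1).tolist(),d['world_from_camera'].round(3).tolist())
s=manip.sense();print(s['t'],s['tool_pos'],s['ee_rot'],s['width'])
E
```

```text
pics
top ['pixels', 'K', 'world_from_camera'] [[499.1, 0.0, 318.6], [0.0, 499.1, 241.0], [0.0, 0.0, 1.0]] [[-0.024, 0.973, -0.229, 0.34], [-1.0, -0.024, 0.001, -0.049], [-0.004, 0.229, 0.973, 1.223], [0.0, 0.0, 0.0, 1.0]]
scene ['pixels', 'K', 'world_from_camera'] [[448.5, 0.0, 322.1], [0.0, 448.5, 249.8], [0.0, 0.0, 1.0]] [[0.507, -0.713, 0.485, 1.081], [0.862, 0.421, -0.283, -0.341], [-0.002, 0.561, 0.827, 0.895], [0.0, 0.0, 0.0, 1.0]]
0.1 [0.16497358 0.52443162 0.20494655] [ 1.51810003e-01  9.88409561e-01 -5.01044157e-04 -1.07649634e-04] 0.09371229364260723
```

View pics/top0.png

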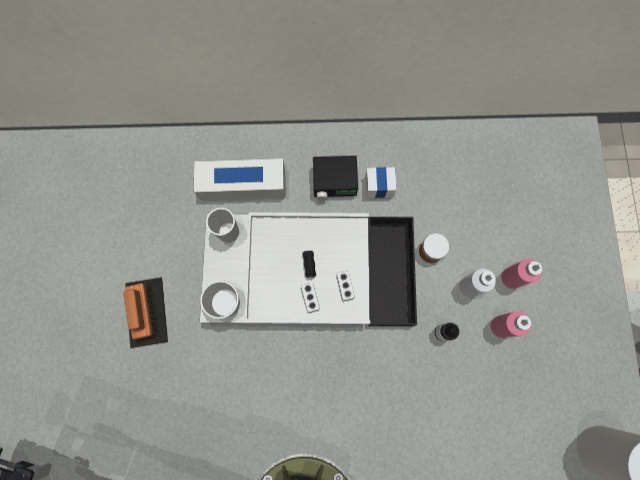

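View pics/scene0.png

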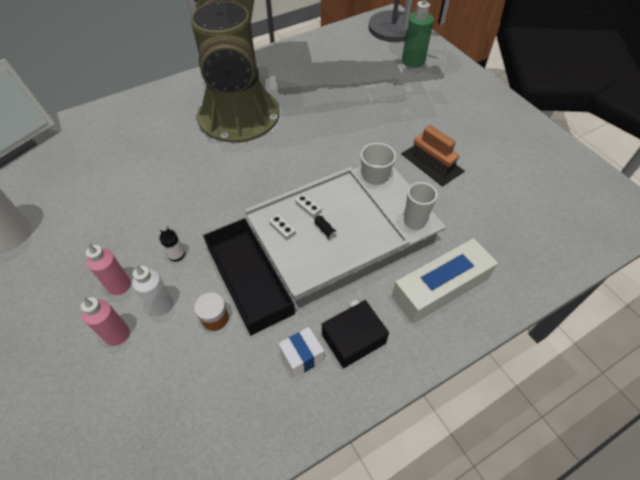

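Top view: deck with grip (309,264) and strips (310,298), (345,286); bin at (391,271), wide cup (221,300), tall cup (222,225), brush/mat (140,312), jar (434,248), wash (482,281), ink (447,331). The pink bottles are decoys.

Run:
```python
from h import *
im=cv2.imread('pics/top0.png'); hsv=cv2.cvtColor(im,cv2.COLOR_BGR2HSV)
c=im[200:340,190:420]; cv2.imwrite('pics/c1.png',cv2.resize(c,None,fx=3.4,fy=3.4,interpolation=cv2.INTER_CUBIC))
c=im[265:360,110:200]; c2=im[220:350,410:550]
cv2.imwrite('pics/c2.png',np.hstack([cv2.resize(c,(379,400),interpolation=cv2.INTER_CUBIC),cv2.resize(c2,(420,390),interpolation=cv2.INTER_CUBIC).copy() if 0 else cv2.resize(c2,(420,400),interpolation=cv2.INTER_CUBIC)]))
def rects(m,box,amin,zs,name):
    x0,y0,x1,y1=box; mm=np.zeros(m.shape,np.uint8); mm[y0:y1,x0:x1]=m[y0:y1,x0:x1]*255
    for k in cv2.findContours(mm,0,2)[0]:
        if cv2.contourArea(k)<amin: continue
        w=np.array([at('top0',p[0][0],p[0][1],zs)[:2] for p in k],np.float32)
        r=cv2.minAreaRect(w*1000); print(name,[np.round(q,1) for q in r], cv2.boundingRect(k))
g=hsv[...,2]; s=hsv[...,1]
rects(g<60,(360,200,425,335),1000,.055,'bin')
rects(g<60,(115,265,180,355),300,.006,'mat')
rects((s>120)&(hsv[...,0]<20),(115,265,180,355),200,.094,'brush')
```

```text
bin [array([ 540.3, -220.7]), array([109.3, 260. ]), np.float64(88.2)] (369, 217, 48, 109)
mat [array([459.6, 372.4]), array([156.8,  88.2]), np.float64(7.8)] (126, 278, 42, 70)
brush [array([454. , 362.3]), array([122.5,  50.5]), np.float64(11.5)] (124, 283, 29, 56)
```

View pics/c1.png

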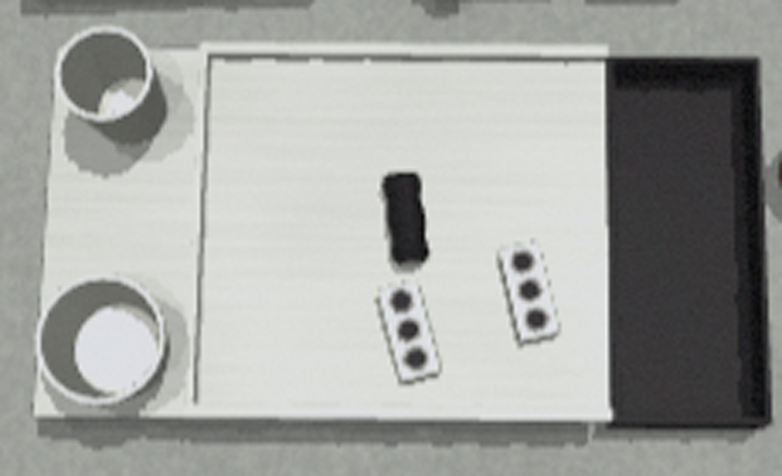

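View pics/c2.png

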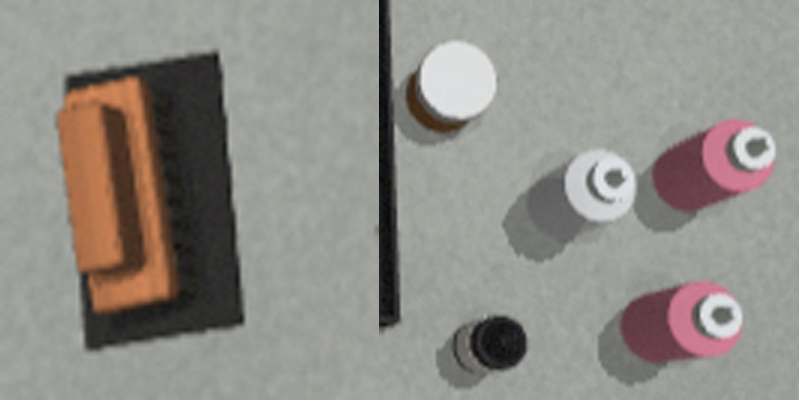

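```bash
cat > m.py <<'E'
from h import *
A=lambda x,y,z:at('top0',190+x/3.4-.35,200+y/3.4-.35,z)
B=lambda x,y,z:at('top0',110+x/4.21-.4,265+y/4.21-.4,z)
C=lambda x,y,z:at('top0',410+(x-379)/3-.35,220+y/3.077-.35,z)
R=lambda *p:[(q[:2]*1000).round(1).tolist() for q in p]
E
python3 - <<'E'
from m import *
P=lambda n,*p:print(n,R(*p))
ang=lambda a,b:np.degrees(np.arctan2(*(b-a)[:2][::-1]))
de=[A(607,62,.07),A(610,408,.07)]; P('deckedge far,near',*de); print(ang(de[1],de[0]))
le=[A(55,45,.07),A(35,415,.07)]; P('ledge left far,near',*le);print(ang(le[1],le[0]))
fr=[A(203,45,.082),A(607,45,.082)];P('far rim',*fr);print(ang(fr[1],fr[0])-90)
b=[A(758,59,.055),A(770,425,.055)];P('bin right',*b);print(ang(b[1],b[0]))
o=np.mean(de,0); P('edge mid',o)
m=[B(*q,.006) for q in((66,77),(217,52),(243,323),(88,348))];P('mat',np.mean(m,0));print(ang(m[3],m[0]),ang(m[2],m[1]))
m=[B(*q,.094) for q in((57,108),(103,100),(122,265),(80,275))];P('ridge',np.mean(m,0),*m);print(ang(m[3],m[0]),ang(m[2],m[1]))
m=[B(*q,.054) for q in((66,90),(145,75),(178,297),(97,313))];P('back',np.mean(m,0));print(ang(m[3],m[0]),ang(m[2],m[1]))
ob={'jar':C(457,81,.065),'wash':C(600,186,.11),'ink':C(499,342,.08),'wide':A(102,341,.14),'tall':A(106,74,.17)}
for k,v in ob.items():P(k,v);print(' scene',proj('scene0',v))
P('pieces',A(405,218,.09),A(410,330,.088),A(528,292,.088))
print([proj('scene0',q) for q in de+le+[np.mean(m,0)]])
E
```

```text
deckedge far,near [[665.0, -170.3], [423.3, -161.1]]
-2.177165680486967
ledge left far,near [[687.2, 219.9], [427.9, 226.0]]
-1.368952198175977
far rim [[681.0, 113.3], [674.0, -169.6]]
-1.429315108897768
bin right [[668.8, -279.8], [410.4, -270.7]]
-2.0131358546233193
edge mid [[544.2, -165.7]]
mat [[460.2, 373.1]]
8.262651964272953 8.145615555688062
ridge [[458.6, 376.7], [501.2, 397.5], [505.0, 372.8], [416.5, 357.3], [411.7, 379.3]]
11.441035251976981 9.925671398466662
back [[459.0, 374.4]]
11.442478178073248 11.480582763577292
jar [[593.2, -327.8]]
 scene [208.78765665 304.19633502]
wash [[502.2, -417.9]]
 scene [145.34342598 279.56838304]
ink [[393.4, -340.6]]
 scene [167.86434742 235.1471421 ]
wide [[468.4, 168.0]]
 scene [376.57194041 154.26162366]
tall [[636.8, 163.1]]
 scene [420.70807096 192.74866266]
pieces [[552.9, -26.0], [476.9, -27.9], [500.6, -107.8]]
[array([292.24073618, 295.26403537]), array([246.77873044, 215.08229166]), array([446.0124298 , 226.46924862]), array([383.61896326, 156.60509044]), array([435.21868028, 148.0287725 ])]
```

Run:
```python
import cv2
im=cv2.imread('pics/scene0.png')
cv2.imwrite('pics/s1.png',cv2.resize(im[125:345,190:470],None,fx=2.7,fy=2.7,interpolation=cv2.INTER_CUBIC))
```

```text
(no output)
```

View pics/s1.png

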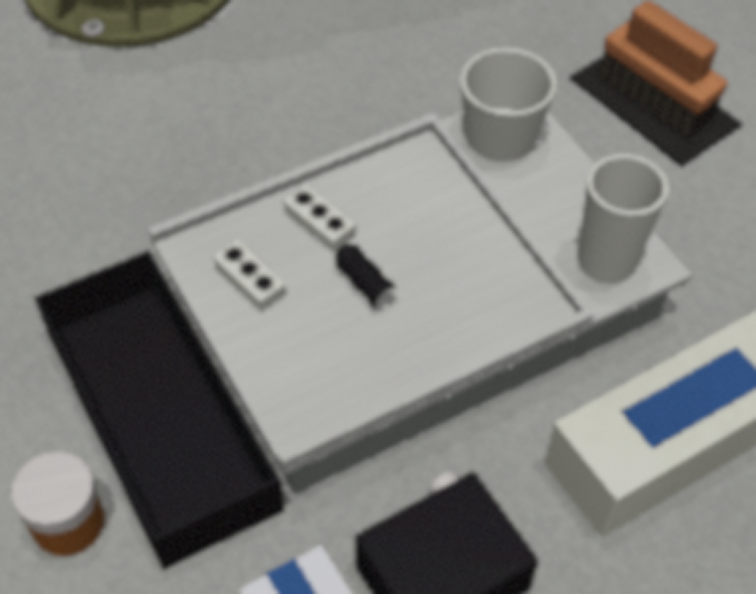

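Pieces present: grip and two strips. Positions are consistent across both views; tray yaw ≈ -1.8°, deck centre ≈ (548.5,-26). Moving above the brush.

```bash
python3 -m inch '{"translation":[[24.5,-12.4,0],[24.5,-12.4,0],[24.5,-12.4,0],[24.5,-12.4,0],[24.5,-12.4,0],[24.5,-12.4,0],[24.5,-12.4,0],[24.5,-12.4,0],[24.5,-12.4,0],[24.5,-12.4,0],[24.5,-12.4,0],[24.5,-12.4,0]],"rotation":[[0,0,0.045],[0,0,0.045],[0,0,0.045],[0,0,0.045],[0,0,0.045],[0,0,0.045],[0,0,0.045],[0,0,0.045],[0,0,0.045],[0,0,0.045],[0,0,0.02],[0,0,0.02]]}' -1 40
python3 - <<'E'
from h import *
snap('wrist','w0'); s=manip.sense(); print(s['tool_pos'],s['ee_rot'],s['joint_pos'])
E
```

```text
t: 1.3
tool_pos: [0.4599, 0.3751, 0.2051]
ee_rot: [-0.093, 0.996, -0.0, -0.0]
force: [-0.5, 1.0, -0.1]
width: 0.0943
finger_force: 0.0
[0.46271379 0.37326191 0.20482349] [-9.24474370e-02  9.95717441e-01 -4.99322083e-04 -2.66964203e-05] [ 6.17579280e-01  4.00441186e-01  1.38757660e+00 -8.57438565e-04
  1.35412168e+00 -1.13819177e+00]
```

View pics/w0.png

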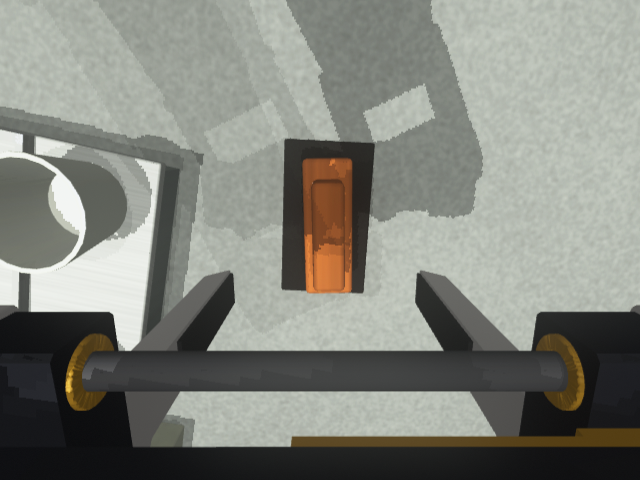

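```bash
python3 - <<'E'
from h import *
R=lambda p:(p[:2]*1000).round(1)
for n,z,c in(('mat',.006,[(285,139),(374,143),(364,293),(282,290)]),('back',.060,[(304,158),(352,157),(352,293),(305,293)]),('ridge',.1,[(312,180),(344,180)])):
    w=[at('w0',*q,z) for q in c]; print(n,R(np.mean(w,0)),[R(q) for q in w])
d=np.load('pics/w0.npz');print(d['T'].round(3))
E
python3 -m inch '{"translation":[[0,0,0]],"rotation":[[0,0,0]]}'
```

```text
mat [460.5 378.2] [array([388.2, 323.1]), array([375.6, 410.5]), array([532.6, 434. ]), array([545.7, 345.3])]
back [457.9 379.4] [array([401.3, 347.4]), array([392.8, 387.7]), array([514.6, 412.9]), array([522.8, 369.6])]
ridge [412.9 370.2] [array([415.2, 358.2]), array([410.7, 382.2])]
[[-0.185 -0.955 -0.233  0.393]
 [ 0.983 -0.18  -0.044  0.363]
 [ 0.001 -0.237  0.972  0.384]
 [ 0.     0.     0.     1.   ]]
t: 1.45
tool_pos: [0.4598, 0.3751, 0.2048]
ee_rot: [-0.091, 0.996, -0.0, -0.0]
force: [-1.5, -0.1, 0.8]
width: 0.0938
finger_force: 0.0
```

```bash
python3 -m inch '{"translation":[[0,0,-25],[0,0,-25],[0,0,-25],[0,0,-25],[0,0,-20],[0,0,-15],[0,0,-4],[0,0,0]],"rotation":[[0,0,0],[0,0,0],[0,0,0],[0,0,0],[0,0,0],[0,0,0],[0,0,0],[0,0,0]]}'; python3 -m inch '{"translation":[[0,0,0],[0,0,0],[0,0,0],[0,0,0],[0,0,0],[0,0,0],[0,0,0],[0,0,0]],"rotation":[[0,0,0],[0,0,0],[0,0,0],[0,0,0],[0,0,0],[0,0,0],[0,0,0],[0,0,0]]}' 1 40
```

```text
t: 2.25
tool_pos: [0.4588, 0.3761, 0.0664]
ee_rot: [-0.093, 0.996, -0.0, -0.0]
force: [-0.4, 0.6, 0.1]
width: 0.0939
finger_force: 0.0
t: 3.05
tool_pos: [0.459, 0.3758, 0.0664]
ee_rot: [-0.092, 0.996, -0.0, -0.0]
force: [0.1, -1.0, 0.7]
width: 0.0331
finger_force: 0.0
```

```bash
python3 -m inch '{"translation":[[0,0,0],[0,0,0],[0,0,0],[0,0,10],[0,0,30],[0,0,40],[0,0,40],[0,0,40],[0,0,35]],"rotation":[[0,0,0],[0,0,0],[0,0,0],[0,0,0],[0,0,0],[0,0,0],[0,0,0],[0,0,0],[0,0,0]]}'; python3 -m inch '{"translation":[[11,-34.2,0],[11,-34.2,0],[11,-34.2,0],[11,-34.2,0],[11,-34.2,0],[11,-34.2,0],[11,-34.2,0],[11,-34.2,0],[11,-34.2,0],[11,-34.2,0],[0,0,0]],"rotation":[[0,0,-0.027],[0,0,-0.027],[0,0,-0.027],[0,0,-0.027],[0,0,-0.027],[0,0,-0.027],[0,0,-0.027],[0,0,-0.027],[0,0,0],[0,0,0],[0,0,0]]}'
python3 - <<'E'
from h import *
snap('top','t1')
im=cv2.imread('pics/t1.png')
cv2.imwrite('pics/t1c.png',cv2.resize(im[200:350,115:425],None,fx=2.5,fy=2.5,interpolation=cv2.INTER_CUBIC))
E
```

```text
t: 3.95
tool_pos: [0.4588, 0.3756, 0.2643]
ee_rot: [-0.092, 0.996, 0.0, 0.001]
force: [0.1, 0.6, -3.9]
width: 0.0259
finger_force: 40.0
t: 5.05
tool_pos: [0.5696, 0.0303, 0.2617]
ee_rot: [0.017, 1.0, -0.0, -0.0]
force: [-0.1, 0.9, -3.2]
width: 0.0259
finger_force: 40.0
```

View pics/t1c.png

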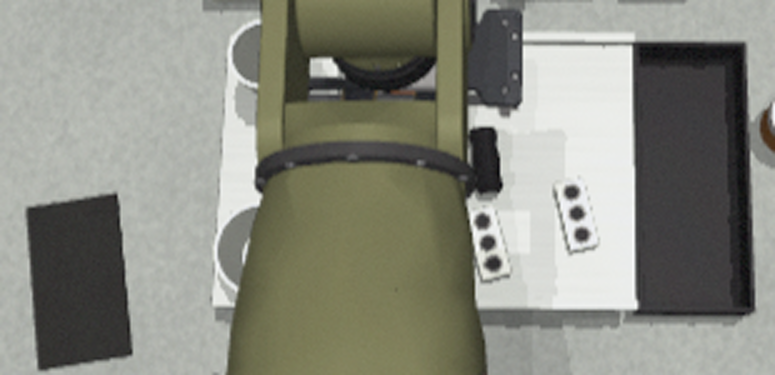

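```bash
python3 -m inch '{"translation":[[0,0,-30],[0,0,-30],[0,0,-30],[0,0,-25],[0,0,-10],[0,0,-4],[0,0,0]],"rotation":[[0,0,0],[0,0,0],[0,0,0],[0,0,0],[0,0,0],[0,0,0],[0,0,0]]}'; python3 -m inch '{"translation":[[-0.4,-14,0],[-0.4,-14,0],[-0.4,-14,0],[-0.4,-14,0],[-0.4,-14,0],[-0.4,-14,0],[-0.4,-14,0],[-0.4,-14,0],[-0.4,-14,0],[-0.4,-14,0],[-0.4,-14,0],[-0.4,-14,0]],"rotation":[[0,0,0],[0,0,0],[0,0,0],[0,0,0],[0,0,0],[0,0,0],[0,0,0],[0,0,0],[0,0,0],[0,0,0],[0,0,0],[0,0,0]]}';  python3 -m inch '{"translation":[[-0.4,-13,0],[-0.4,-13,0],[-0.4,-13,0],[-0.4,-13,0],[0,0,0],[0,0,0]],"rotation":[[0,0,0],[0,0,0],[0,0,0],[0,0,0],[0,0,0],[0,0,0]]}'
```

```text
t: 5.8
tool_pos: [0.5693, 0.0342, 0.1332]
ee_rot: [0.015, 1.0, 0.0, 0.0]
force: [0.3, 0.2, -2.1]
width: 0.0257
finger_force: 40.0
t: 7.0
tool_pos: [0.5642, -0.1353, 0.1324]
ee_rot: [0.015, 1.0, 0.0, -0.0]
force: [0.6, 1.2, -2.5]
width: 0.0258
finger_force: 40.0
t: 7.6
tool_pos: [0.5626, -0.1863, 0.1323]
ee_rot: [0.016, 1.0, 0.0, -0.0]
force: [0.6, -1.0, -2.4]
width: 0.0258
finger_force: 40.0
```

```bash
python3 -m inch '{"translation":[[0,0,30],[0,0,30],[0,0,20],[-10,31.7,0],[-10,31.7,0],[-10,31.7,0],[-10,31.7,0],[-10,31.7,0],[-10,31.7,0],[-10,31.7,0],[0,0,0],[0,0,0]],"rotation":[[0,0,0],[0,0,0],[0,0,0],[0,0,0],[0,0,0],[0,0,0],[0,0,0],[0,0,0],[0,0,0],[0,0,0],[0,0,0],[0,0,0]]}'
python3 - <<'E'
from h import *
snap('top','t2');snap('scene','s2')
a=cv2.imread('pics/t2.png')[200:350,200:460];b=cv2.imread('pics/s2.png')[130:345,190:470]
cv2.imwrite('pics/t2c.png',np.vstack([cv2.resize(a,(520,300)),cv2.resize(b,(390,300))[:, :390] if 0 else cv2.resize(b,(520,300))]))
E
```

```text
t: 8.8
tool_pos: [0.4925, 0.0365, 0.2127]
ee_rot: [0.014, 1.0, -0.0, 0.0]
force: [-1.0, -0.1, -3.1]
width: 0.0256
finger_force: 40.0
```

View pics/t2c.png

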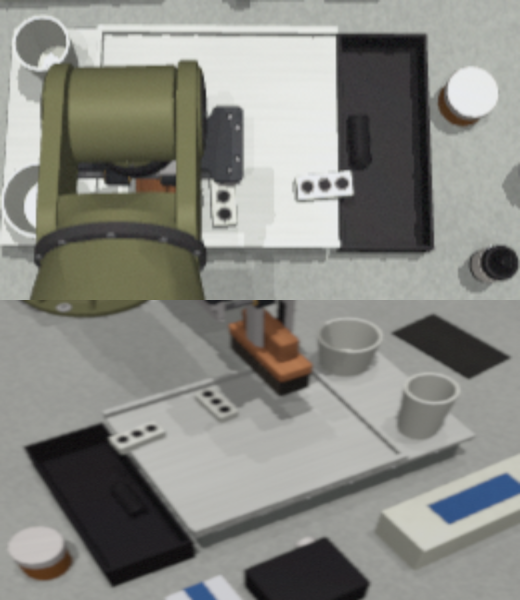

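```bash
python3 -m inch '{"translation":[[0,0,-25],[0,0,-25],[0,0,-20],[0,0,-8],[0,0,-2],[0,0,0]],"rotation":[[0,0,0],[0,0,0],[0,0,0],[0,0,0],[0,0,0],[0,0,0]]}'; python3 -m inch '{"translation":[[-0.4,-14,0],[-0.4,-14,0],[-0.4,-14,0],[-0.4,-14,0],[-0.4,-14,0],[-0.4,-14,0],[-0.4,-14,0],[-0.4,-14,0],[-0.4,-14,0],[-0.4,-14,0],[-0.4,-14,0],[-0.4,-14,0]],"rotation":[[0,0,0],[0,0,0],[0,0,0],[0,0,0],[0,0,0],[0,0,0],[0,0,0],[0,0,0],[0,0,0],[0,0,0],[0,0,0],[0,0,0]]}';  python3 -m inch '{"translation":[[-0.4,-13,0],[-0.4,-13,0],[-0.4,-13,0],[-0.4,-13,0],[-0.3,-12,0],[0,0,0],[0,0,0]],"rotation":[[0,0,0],[0,0,0],[0,0,0],[0,0,0],[0,0,0],[0,0,0],[0,0,0]]}';  python3 -m inch '{"translation":[[0,0,30],[0,0,30],[0,0,30],[0,0,40],[-6,35,0],[-6,35,0],[-6,35,0],[-6,35,0],[-6,35,0],[-6,35,0],[-6,35,0],[0,0,0]],"rotation":[[0,0,0],[0,0,0],[0,0,0],[0,0,0],[0,0,0],[0,0,0],[0,0,0],[0,0,0],[0,0,0],[0,0,0],[0,0,0],[0,0,0]]}'
python3 - <<'E'
from h import *
snap('top','t3');snap('scene','s3')
a=cv2.imread('pics/t3.png')[200:350,200:460];b=cv2.imread('pics/s3.png')[130:345,190:470]
cv2.imwrite('pics/t3c.png',np.vstack([cv2.resize(a,(520,300)),cv2.resize(b,(520,300))]))
B=lambda x,y,z:at('t1',115+x/2.5-.3,200+y/2.5-.3,z)*1000
m=[B(*q,.006)[:2] for q in((27,207),(117,194),(132,354),(39,370))];print('mat',np.mean(m,0),[np.degrees(np.arctan2(*(a-b)[::-1])) for a,b in((m[0],m[3]),(m[1],m[2]),(m[0],m[1]),(m[3],m[2]))])
E
```

```text
t: 9.5
tool_pos: [0.493, 0.0354, 0.133]
ee_rot: [0.016, 1.0, -0.0, 0.0]
force: [0.2, 0.7, -2.4]
width: 0.0257
finger_force: 40.0
t: 10.7
tool_pos: [0.4878, -0.1335, 0.1324]
ee_rot: [0.015, 1.0, -0.0, -0.0]
force: [0.8, 0.5, -2.5]
width: 0.0254
finger_force: 40.0
t: 11.4
tool_pos: [0.4859, -0.1963, 0.1323]
ee_rot: [0.016, 1.0, 0.0, -0.0]
force: [-0.6, 0.7, -3.2]
width: 0.0261
finger_force: 40.0
t: 12.6
tool_pos: [0.443, 0.0521, 0.2626]
ee_rot: [0.013, 1.0, 0.0, 0.0]
force: [0.9, -0.5, -2.6]
width: 0.0259
finger_force: 40.0
mat [459.97669911 372.71600101] [np.float64(7.836972645858912), np.float64(8.016238431693154), np.float64(96.98125843086373), np.float64(98.3154676629356)]
```

View pics/t3c.png

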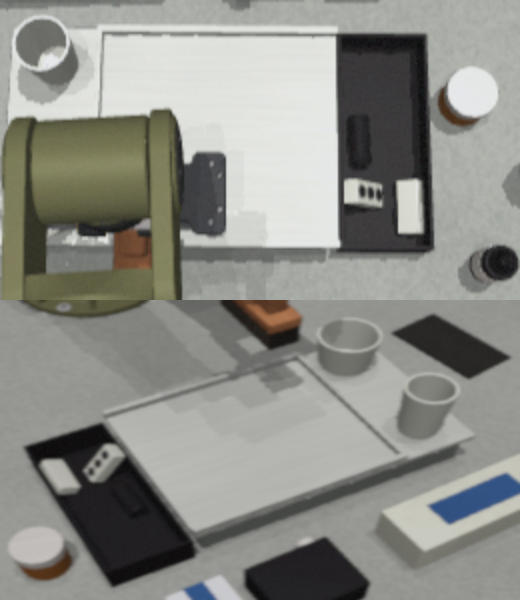

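```bash
python3 -m inch '{"translation":[[1.9,35.9,0],[1.9,35.9,0],[1.9,35.9,0],[1.9,35.9,0],[1.9,35.9,0],[1.9,35.9,0],[1.9,35.9,0],[1.9,35.9,0],[1.8,35.9,0],[0,0,0],[0,0,0]],"rotation":[[0,0,0.019],[0,0,0.019],[0,0,0.019],[0,0,0.019],[0,0,0.019],[0,0,0.019],[0,0,0.019],[0,0,0.019],[0,0,0.019],[0,0,0],[0,0,0]]}';python3 -m inch '{"translation":[[0,0,-35],[0,0,-35],[0,0,-35],[0,0,-35],[0,0,-35],[0,0,0],[0,0,0]],"rotation":[[0,0,0],[0,0,0],[0,0,0],[0,0,0],[0,0,0],[0,0,0],[0,0,0]]}'
python3 - <<'E'
from h import *
s=manip.sense();print(s['tool_pos'],2*np.degrees(np.arctan2(s['ee_rot'][1],s['ee_rot'][0]))-90)
E
```

```text
t: 13.8
tool_pos: [0.4613, 0.3713, 0.2617]
ee_rot: [-0.07, 0.998, -0.0, -0.0]
force: [0.3, -0.9, -1.2]
width: 0.026
finger_force: 40.0
t: 14.5
tool_pos: [0.4617, 0.3711, 0.0886]
ee_rot: [-0.069, 0.998, 0.0, 0.0]
force: [0.4, -0.0, -1.7]
width: 0.0256
finger_force: 40.0
[0.46166593 0.37106495 0.08860757] 97.96179747123168
```

```bash
python3 -m inch '{"translation":[[-1.5,4,0],[0,0,-10],[0,0,-7],[0,0,-3],[0,0,-1.5],[0,0,0],[0,0,0]],"rotation":[[0,0,0],[0,0,0],[0,0,0],[0,0,0],[0,0,0],[0,0,0],[0,0,0]]}'
```

```text
t: 15.2
tool_pos: [0.4594, 0.3759, 0.0664]
ee_rot: [-0.07, 0.998, 0.0, 0.0]
force: [-3.3, -0.6, 4.0]
width: 0.0257
finger_force: 40.0
```

```bash
python3 -m inch '{"translation":[[0,0,0],[0,0,0],[0,0,0],[0,0,0],[0,0,0],[0,0,0],[0,0,20],[0,0,40],[0,0,45],[0,0,45],[0,0,45],[0,0,0]],"rotation":[[0,0,0],[0,0,0],[0,0,0],[0,0,0],[0,0,0],[0,0,0],[0,0,0],[0,0,0],[0,0,0],[0,0,0],[0,0,0],[0,0,0]]}' -1; python3 -m inch '{"translation":[[0,-45,0],[0,-45,0],[0,-45,0],[0,-45,0],[0,-45,0],[0,-45,0],[0,-45,0],[0,-45,0],[0,-45,0],[0,-45,0],[0,-45,0],[0,-45,0]],"rotation":[[0,0,-0.14],[0,0,-0.14],[0,0,-0.14],[0,0,-0.14],[0,0,-0.14],[0,0,-0.14],[0,0,-0.14],[0,0,-0.14],[0,0,-0.14],[0,0,-0.14],[0,0,-0.14],[0,0,-0.14]]}'
python3 - <<'E'
from h import *
s=manip.sense();print(s['tool_pos'],s['joint_pos'],2*np.degrees(np.arctan2(s['ee_rot'][1],s['ee_rot'][0]))-90)
snap('top','t4');snap('scene','s4')
a=cv2.imread('pics/t4.png')
cv2.imwrite('pics/t4c.png',np.hstack([cv2.resize(a[265:360,110:200],(379,400),interpolation=cv2.INTER_CUBIC),cv2.resize(a[220:350,410:550],(420,400),interpolation=cv2.INTER_CUBIC)]))
E
```

```text
t: 16.4
tool_pos: [0.4607, 0.3768, 0.2676]
ee_rot: [-0.07, 0.998, 0.003, 0.004]
force: [-0.1, -0.3, -0.3]
width: 0.0942
finger_force: 0.0
t: 17.6
tool_pos: [0.459, -0.166, 0.2605]
ee_rot: [0.698, 0.716, 0.0, -0.0]
force: [0.5, -0.5, -0.2]
width: 0.0941
finger_force: 0.0
[ 0.45898044 -0.16598762  0.26052232] [-4.22106632e-01  1.21308117e-01  1.60823132e+00  6.72856590e-05
  1.41221507e+00 -4.47272252e-01] 1.4412747041734093
```

View pics/t4c.png

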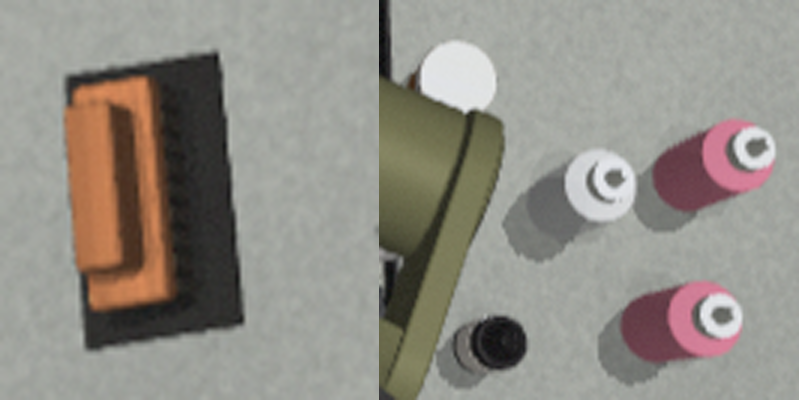

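```bash
python3 -m inch '{"translation":[[4,-28,0],[4,-28,0],[4,-28,0],[4,-28,0],[4,-28,0],[4,-28,0],[4,-28,0],[4,-28,0],[4,-28,0],[3,0,0],[0,0,0],[0,0,0]],"rotation":[[0,0,0],[0,0,0],[0,0,0],[0,0,0],[0,0,0],[0,0,0],[0,0,0],[0,0,0],[0,0,0],[0,0,0],[0,0,0],[0,0,0]]}'
python3 - <<'E'
from h import *
B=lambda x,y,z:at('t4',110+x/4.21-.4,265+y/4.21-.4,z)*1000
print('back',np.mean([B(*q,.06)[:2] for q in ((74,91),(152,76),(175,298),(91,312))],0))
C=lambda x,y,z:at('t4',410+(x-379)/3-.35,220+y/3.077-.35,z)*1000
print('pink',C(738,157,.11),C(705,320,.11),'wash',C(600,186,.11))
snap('wrist','w4');print(manip.sense()['tool_pos'])
E
```

```text
t: 18.9
tool_pos: [0.4987, -0.4151, 0.2608]
ee_rot: [0.696, 0.718, 0.0, -0.0]
force: [0.4, -0.1, -0.6]
width: 0.0939
finger_force: 0.0
back [458.06785498 371.36814483]
pink [ 521.12714515 -523.57939694  110.        ] [ 403.85073419 -485.23177819  110.        ] wash [ 502.24620716 -417.86901272  110.        ]
[ 0.49869473 -0.41513292  0.26103179]
```

View pics/w4.png

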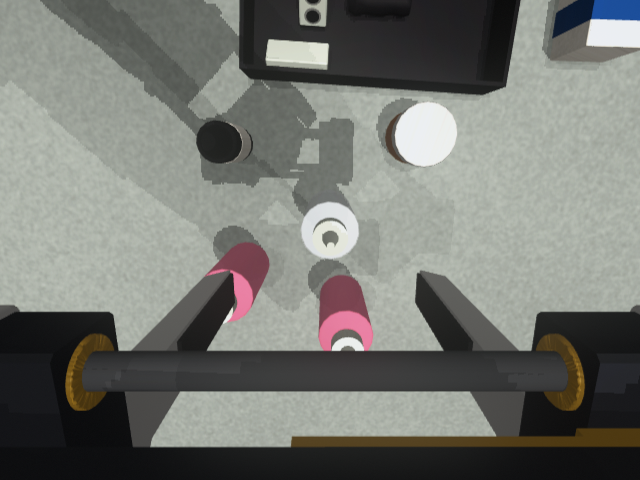

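Run:
```python
from h import *
for n,u,v,z in(('wash',330,230,.11),('jar',426,134,.065),('ink',224,142,.08),('inkcap',222,142,.1)):print(n,at('w4',u,v,z)*1000)
```

```text
wash [ 503.51946453 -415.24081372  110.        ]
jar [ 594.86564243 -325.8537449    65.        ]
ink [ 401.18610937 -340.04964702   80.        ]
inkcap [ 404.69620677 -340.4219945   100.        ]
```

```bash
python3 -m inch '{"translation":[[4,-1.5,0],[0,0,-25],[0,0,-25],[0,0,-25],[0,0,-25],[0,0,-25],[0,0,-25],[0,0,-20],[0,0,-12],[0,0,0],[0,0,0]],"rotation":[[0,0,0],[0,0,0],[0,0,0],[0,0,0],[0,0,0],[0,0,0],[0,0,0],[0,0,0],[0,0,0],[0,0,0],[0,0,0]]}';python3 -m inch '{"translation":[[0,0,0],[0,0,0],[0,0,0],[0,0,0],[0,0,0],[0,0,0],[0,0,0],[0,0,0],[0,0,0],[0,0,0],[0,0,0],[0,0,0]],"rotation":[[0,0,0],[0,0,0],[0,0,0],[0,0,0],[0,0,0],[0,0,0],[0,0,0],[0,0,0],[0,0,0],[0,0,0],[0,0,0],[0,0,0]]}' 1 25
```

```text
t: 20.05
tool_pos: [0.5029, -0.4178, 0.0799]
ee_rot: [0.696, 0.718, 0.0, 0.001]
force: [-0.4, -0.2, 0.2]
width: 0.0939
finger_force: 0.0
t: 21.25
tool_pos: [0.5025, -0.4177, 0.079]
ee_rot: [0.696, 0.718, 0.0, 0.0]
force: [0.8, -0.2, 1.6]
width: 0.0536
finger_force: 25.0
```

```bash
python3 - <<'E'
from h import *
def tri(a,ua,b,ub):
    o1,r1=ray(a,*ua);o2,r2=ray(b,*ub)
    s=np.linalg.lstsq(np.c_[r1,-r2],o2-o1,rcond=None)[0];p,q=o1+s[0]*r1,o2+s[1]*r2
    print((p+q)/2*1000,np.linalg.norm(p-q)*1000)
T=lambda x,y:(190+x/3.4-.35,200+y/3.4-.35); S=lambda x,y:(190+x/2.7-.3,125+y/2.7-.3)
tri('top0',T(102,341),'scene0',S(507,86)); tri('top0',T(106,74),'scene0',S(625,185))
print(at('scene0',*S(507,86),.14),at('scene0',*S(625,185),.17))
# tray corner check: ledge far-left top, near-left
print(at('scene0',*S(690,275),.07),at('scene0',*S(583,318),.082))
E
python3 -m inch '{"translation":[[0,0,15],[0,0,30],[0,0,40],[0,0,40],[0,30,0],[2.5,40,0],[2.5,40,0],[2.5,40,0],[2.5,40,0],[2.5,40,0],[2.5,40,0],[2.5,40,0]],"rotation":[[0,0,0],[0,0,0],[0,0,0],[0,0,0],[0,0,0],[0,0,0],[0,0,0],[0,0,0],[0,0,0],[0,0,0],[0,0,0],[0,0,0]]}'
```

```text
[469.56509807 170.02691031 132.3840557 ] 1.138480895589384
[637.45116624 163.77010706 168.59549505] 0.774984932822693
[0.47582206 0.16549386 0.14      ] [0.63841783 0.16319654 0.17      ]
[0.68653931 0.21820058 0.07      ] [0.68228384 0.10628436 0.082     ]
t: 22.45
tool_pos: [0.5196, -0.1061, 0.2048]
ee_rot: [0.696, 0.718, 0.0, 0.0]
force: [1.0, -0.5, -1.6]
width: 0.0538
finger_force: 25.0
```

```bash
python3 -m inch '{"translation":[[8,30,0],[8,35,0],[8,35,0],[8,30,0],[0,0,0],[0,0,0]],"rotation":[[0,0,0],[0,0,0],[0,0,0],[0,0,0],[0,0,0],[0,0,0]]}'
python3 - <<'E'
from h import *
snap('wrist','w5');print(manip.sense()['tool_pos'])
E
```

```text
t: 23.05
tool_pos: [0.5518, 0.0226, 0.2044]
ee_rot: [0.696, 0.718, -0.0, 0.0]
force: [0.1, -0.6, -2.9]
width: 0.0535
finger_force: 25.0
[0.55175291 0.02197996 0.20434183]
```

View pics/w5.png

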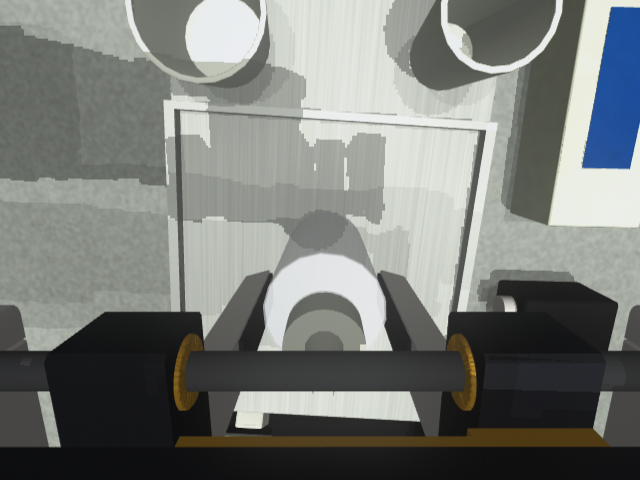

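Run:
```python
from h import *
for n,u,v,z in(('wide',196,12,.14),('wl',126,12,.14),('wr',267,12,.14),('wb',196,82,.14),('tall',502,12,.17),('tl',441,12,.17),('tr',563,12,.17),('tb',502,74,.17),('rimL',165,101,.082),('rimR',497,124,.082)):print(n,(at('w5',u,v,z)*1000).round(1))
```

```text
wide [470.9 169.6 140. ]
wl [429.6 168.2 140. ]
wr [512.9 170.9 140. ]
wb [469. 131. 140.]
tall [639.  165.2 170. ]
tl [607.4 164.1 170. ]
tr [670.5 166.2 170. ]
tb [643.3 135.5 170. ]
rimL [425.3 125.8  82. ]
rimR [683.4 117.2  82. ]
```

```bash
python3 - <<'E'
from h import *
print(at('w5',325,253,.2354)*1000)
E
python3 -m inch '{"translation":[[0,0,0],[0,0,0],[0,0,0],[0,0,0],[0,0,0],[0,0,0],[0,0,0],[0,0,0],[0,0,0],[0,0,0],[0,0,0],[0,0,0]],"rotation":[[0,0,0.1373],[0,0,0.1373],[0,0,0.1373],[0,0,0.1373],[0,0,0.1373],[0,0,0.1373],[0,0,0.1373],[0,0,0.1373],[0,0,0.1373],[0,0,0.1373],[0,0,0.1373],[0,0,0]]}'; python3 -m inch '{"translation":[[0,20,0],[0,40,0],[0,40,0],[0,30,0],[0,15,0],[0,0,0],[0,0,0],[0,0,0]],"rotation":[[0,0,0],[0,0,0],[0,0,0],[0,0,0],[0,0,0],[0,0,0],[0,0,0],[0,0,0]]}'; python3 -c "
from h import *
snap('top','t5');snap('scene','s5');print(manip.sense()['tool_pos'])"
```

```text
[550.94422919  50.98503097 235.4       ]
t: 24.3
tool_pos: [0.5518, 0.0212, 0.2043]
ee_rot: [0.014, 1.0, -0.0, 0.0]
force: [0.1, 0.5, -2.7]
width: 0.0536
finger_force: 25.0
t: 25.1
tool_pos: [0.5521, 0.166, 0.204]
ee_rot: [0.016, 1.0, -0.0, 0.0]
force: [1.1, -0.6, -2.3]
width: 0.0533
finger_force: 25.0
[0.55212326 0.16624454 0.20403813]
```

```bash
python3 -m inch '{"translation":[[3,1,0],[0,0,-15],[0,0,-15],[0,0,-12],[0,0,-8],[0,0,-4],[0,0,0],[0,0,0]],"rotation":[[0,0,0],[0,0,0],[0,0,0],[0,0,0],[0,0,0],[0,0,0],[0,0,0],[0,0,0]]}'; python3 -m inch '{"translation":[[0,0,-0.7],[0,0,0],[0,0,0]],"rotation":[[0,0,0],[0,0,0],[0,0,0]]}'; python3 -c "
from h import *
print(manip.sense()['tool_pos'])"
```

```text
t: 26.0
tool_pos: [0.5552, 0.1684, 0.1505]
ee_rot: [0.015, 1.0, 0.0, 0.0]
force: [0.8, -0.8, -2.1]
width: 0.0538
finger_force: 25.0
t: 26.3
tool_pos: [0.555, 0.1683, 0.1494]
ee_rot: [0.015, 1.0, 0.0, 0.0]
force: [1.0, 0.9, -1.9]
width: 0.0535
finger_force: 25.0
[0.55499845 0.16834227 0.1494459 ]
```

```bash
python3 -m inch '{"translation":[[0,0,-0.8],[0,0,-0.4],[0,0,0]],"rotation":[[0,0,0],[0,0,0],[0,0,0]]}'; python3 -m inch '{"translation":[[0,0,0],[0,0,0],[0,0,0],[0,0,0],[0,0,0],[0,0,0],[0,0,30],[0,0,40],[0,0,40],[0,0,40],[0,-10,0],[0,-20,0]],"rotation":[[0,0,0],[0,0,0],[0,0,0],[0,0,0],[0,0,0],[0,0,0],[0,0,0],[0,0,0],[0,0,0],[0,0,0],[0,0,0],[0,0,0]]}' -1; python3 -m inch '{"translation":[[3,-40,0],[3,-40,0],[3,-40,0],[3,-40,0],[3,-40,0],[3,-40,0],[3,-40,0],[3,-40,0],[3,-40,0],[3,-40,0],[3,-40,0],[3,-24,0]],"rotation":[[0,0,0],[0,0,0],[0,0,0],[0,0,0],[0,0,0],[0,0,0],[0,0,0],[0,0,0],[0,0,0],[0,0,0],[0,0,0],[0,0,0]]}'
python3 - <<'E'
from h import *
snap('top','t6');snap('scene','s6');snap('wrist','w6');print(manip.sense()['tool_pos'])
a=cv2.imread('pics/t6.png')[190:340,190:460];b=cv2.imread('pics/w6.png')
cv2.imwrite('pics/t6c.png',np.hstack([cv2.resize(a,(400,300)),cv2.resize(b,(400,300))]))
c=cv2.imread('pics/s6.png')
cv2.imwrite('pics/x6.png',np.vstack([np.hstack([cv2.resize(a,(400,300)),cv2.resize(b,(400,300))]),np.hstack([cv2.resize(c,(400,300)),cv2.resize(c[120:270,330:480],(400,300))])]))
E
```

```text
t: 26.6
tool_pos: [0.5553, 0.1684, 0.1489]
ee_rot: [0.015, 1.0, 0.0, 0.001]
force: [-0.9, -0.9, 5.8]
width: 0.0534
finger_force: 25.0
t: 27.8
tool_pos: [0.555, 0.1387, 0.2986]
ee_rot: [0.014, 1.0, 0.0, 0.001]
force: [-0.6, -0.6, -0.7]
width: 0.0938
finger_force: 0.0
t: 29.0
tool_pos: [0.5903, -0.3286, 0.2968]
ee_rot: [0.016, 1.0, 0.0, -0.001]
force: [0.4, 1.1, -0.3]
width: 0.094
finger_force: 0.0
[ 0.59050673 -0.32693313  0.29653979]
```

View pics/x6.png

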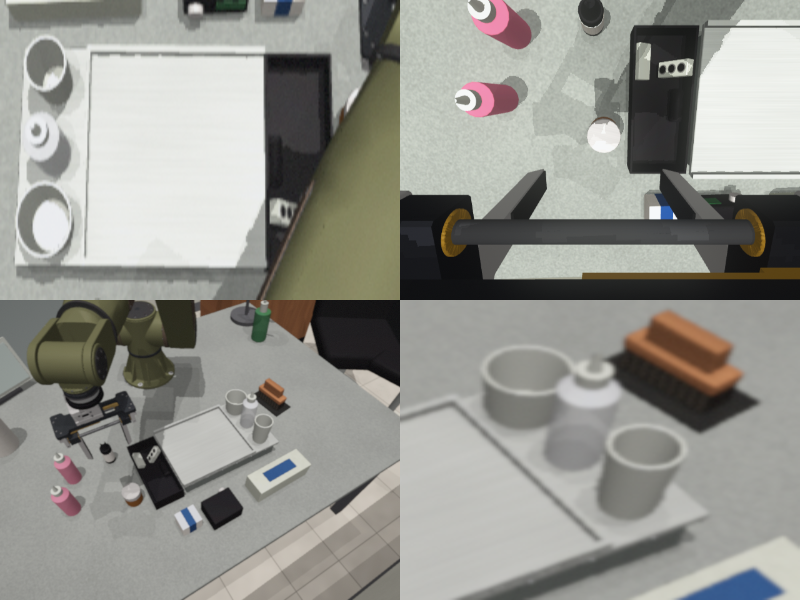

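```bash
python3 -m inch '{"translation":[[0,0,0],[0,0,0],[0,0,0],[0,0,0],[0,0,0],[0,0,0],[0,0,0],[0,0,0],[0,0,0],[0,0,0],[0,0,0],[0,0,0]],"rotation":[[0,0,-0.1373],[0,0,-0.1373],[0,0,-0.1373],[0,0,-0.1373],[0,0,-0.1373],[0,0,-0.1373],[0,0,-0.1373],[0,0,-0.1373],[0,0,-0.1373],[0,0,-0.1373],[0,0,-0.1373],[0,0,0]]}'
python3 - <<'E'
from h import *
print('wash',at('t6',219,259,.18)*1000)
snap('wrist','w7');print(manip.sense()['tool_pos'])
for f in('w6','w7'):
    im=cv2.imread(f'pics/{f}.png'); h=cv2.cvtColor(im,cv2.COLOR_BGR2HSV)
    m=((h[...,2]>205)&(h[...,1]<25)).astype(np.uint8)*255
    for k in cv2.findContours(m,0,2)[0]:
        a=cv2.contourArea(k)
        if 800<a<8000:
            (u,v),r=cv2.minEnclosingCircle(k)
            if a>.75*np.pi*r*r: print(f,u,v,r,at(f,u,v,.065)*1000)
E
```

```text
t: 30.35
tool_pos: [0.5911, -0.3245, 0.2981]
ee_rot: [0.696, 0.718, 0.0, -0.0]
force: [-0.3, -0.2, 0.3]
width: 0.0939
finger_force: 0.0
wash [550.98993608 163.26533923 180.        ]
[ 0.59108483 -0.32469089  0.2980807 ]
w7 327.96600341796875 215.9501495361328 26.627227783203125 [ 594.83068381 -325.91205722   65.        ]
```

```bash
python3 -m inch '{"translation":[[3,-2,0],[0,0,-35],[0,0,-35],[0,0,-35],[0,0,-35],[0,0,-35],[0,0,-35],[0,0,-35],[0,0,-20],[0,0,-11],[0,0,0],[0,0,0]],"rotation":[[0,0,0],[0,0,0],[0,0,0],[0,0,0],[0,0,0],[0,0,0],[0,0,0],[0,0,0],[0,0,0],[0,0,0],[0,0,0],[0,0,0]]}';python3 -m inch '{"translation":[[0,0,0],[0,0,0],[0,0,0],[0,0,0],[0,0,0],[0,0,0],[0,0,0],[0,0,0],[0,0,0],[0,0,0]],"rotation":[[0,0,0],[0,0,0],[0,0,0],[0,0,0],[0,0,0],[0,0,0],[0,0,0],[0,0,0],[0,0,0],[0,0,0]]}' 1 25; python3 -c "
from h import *
print(manip.sense()['tool_pos'])"
```

```text
t: 31.6
tool_pos: [0.5945, -0.3279, 0.0233]
ee_rot: [0.696, 0.718, 0.0, 0.001]
force: [-0.1, -0.7, -0.6]
width: 0.0935
finger_force: 0.0
t: 32.6
tool_pos: [0.5941, -0.3277, 0.0224]
ee_rot: [0.696, 0.718, 0.0, 0.0]
force: [1.2, 0.8, 5.3]
width: 0.0613
finger_force: 25.0
[ 0.59413721 -0.32770826  0.02235139]
```

```bash
python3 -m inch '{"translation":[[0,0,15],[0,0,40],[0,0,40],[0,0,40],[0,0,35],[-6,20,0],[-13,40,0],[-13,40,0],[-13,40,0],[-13,40,0],[-13,40,0],[-13,40,0]],"rotation":[[0,0,0],[0,0,0],[0,0,0],[0,0,0],[0,0,0],[0,0,0],[0,0,0],[0,0,0],[0,0,0],[0,0,0],[0,0,0],[0,0,0]]}'; python3 -m inch '{"translation":[[-13,40,0],[-13,40,0],[-10,25,0],[-7,12,0],[0,0,0],[0,0,0],[0,0,0]],"rotation":[[0,0,0],[0,0,0],[0,0,0],[0,0,0],[0,0,0],[0,0,0],[0,0,0]]}'
python3 - <<'E'
from h import *
snap('wrist','w8');s=manip.sense();print(s['tool_pos'],2*np.degrees(np.arctan2(s['ee_rot'][1],s['ee_rot'][0]))-90)
E
```

```text
t: 33.8
tool_pos: [0.5088, -0.0662, 0.1924]
ee_rot: [0.696, 0.718, -0.0, -0.0]
force: [0.8, -0.0, -1.6]
width: 0.0614
finger_force: 25.0
t: 34.5
tool_pos: [0.4673, 0.0483, 0.1921]
ee_rot: [0.697, 0.718, -0.0, 0.0]
force: [0.2, -0.3, -2.6]
width: 0.0614
finger_force: 25.0
[0.46726061 0.04836445 0.19198637] 1.7029564630779532
```

View pics/w8.png

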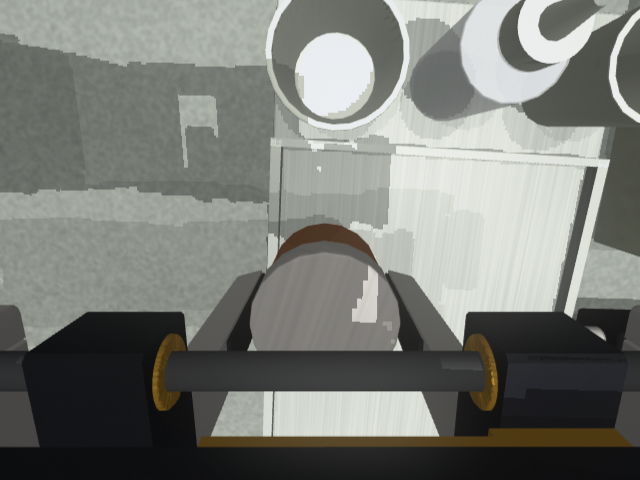

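Run:
```python
from h import *
P=lambda u,v,z:(at('w8',u,v,z)*1000).round(1)
print('rim l r b',P(267,59,.14),P(409,59,.14),P(338,130,.14),'jar l r front',P(251,312,.2346),P(399,312,.2346),P(325,241,.2346))
print('wash shoulder l r b',P(461,52,.18),P(510,103,.18))
```

```text
rim l r b [430.4 168.5 140. ] [512.1 171.  140. ] [472.8 130.5 140. ] jar l r front [437.5  54.6 234.6] [496.7  56.3 234.6] [466.2  84.7 234.6]
wash shoulder l r b [528.4 165.5 180. ] [555.  143.5 180. ]
```

```bash
python3 -m inch '{"translation":[[0,-1,-20],[0,0,-25],[0,0,-25],[0,0,-17],[0,0,-8],[0,0,-3.5],[0,0,-1],[0,0,0],[0,0,0]],"rotation":[[0,0,0],[0,0,0],[0,0,0],[0,0,0],[0,0,0],[0,0,0],[0,0,0],[0,0,0],[0,0,0]]}'
```

```text
t: 35.45
tool_pos: [0.4673, 0.0483, 0.0932]
ee_rot: [0.696, 0.718, 0.0, 0.0]
force: [-0.0, -0.8, -2.8]
width: 0.0614
finger_force: 25.0
```

```bash
python3 -m inch '{"translation":[[0,0,-1],[0,0,-0.7],[0,0,0]],"rotation":[[0,0,0],[0,0,0],[0,0,0]]}';  python3 -m inch '{"translation":[[0,0,0],[0,0,0],[0,0,0],[0,0,0],[0,0,0],[0,0,0],[0,0,30],[0,0,40],[0,0,40],[0,0,40],[0,-10,0],[0,-20,0]],"rotation":[[0,0,0],[0,0,0],[0,0,0],[0,0,0],[0,0,0],[0,0,0],[0,0,0],[0,0,0],[0,0,0],[0,0,0],[0,0,0],[0,0,0]]}' -1; python3 -m inch '{"translation":[[-6,-35,0],[-6,-35,0],[-6,-35,0],[-6,-35,0],[-6,-35,0],[-6,-35,0],[-6,-35,0],[-6,-35,0],[-6,-35,0],[-6,-33,0],[-8,-10,0],[0,0,0]],"rotation":[[0,0,0],[0,0,0],[0,0,0],[0,0,0],[0,0,0],[0,0,0],[0,0,0],[0,0,0],[0,0,0],[0,0,0],[0,0,0],[0,0,0]]}'
python3 - <<'E'
from h import *
snap('wrist','w9');snap('top','t9');s=manip.sense();print(s['tool_pos'],2*np.degrees(np.arctan2(s['ee_rot'][1],s['ee_rot'][0]))-90)
a=cv2.imread('pics/t9.png')[190:340,190:460];b=cv2.imread('pics/w9.png')
cv2.imwrite('pics/x9.png',np.hstack([cv2.resize(a,(360,480)),cv2.resize(b[100:420,180:470],(435,480))]))
E
```

```text
t: 35.75
tool_pos: [0.4674, 0.0484, 0.0923]
ee_rot: [0.696, 0.718, 0.0, 0.001]
force: [-5.9, -0.8, 14.7]
width: 0.0616
finger_force: 25.0
t: 36.95
tool_pos: [0.4671, 0.0185, 0.2413]
ee_rot: [0.696, 0.719, 0.001, 0.001]
force: [-0.4, -0.9, -1.5]
width: 0.094
finger_force: 0.0
t: 38.15
tool_pos: [0.3979, -0.3403, 0.2399]
ee_rot: [0.697, 0.717, -0.0, -0.001]
force: [0.1, 0.8, -0.5]
width: 0.094
finger_force: 0.0
[ 0.39892265 -0.33887564  0.2405491 ] 1.7699839233021635
```

View pics/x9.png

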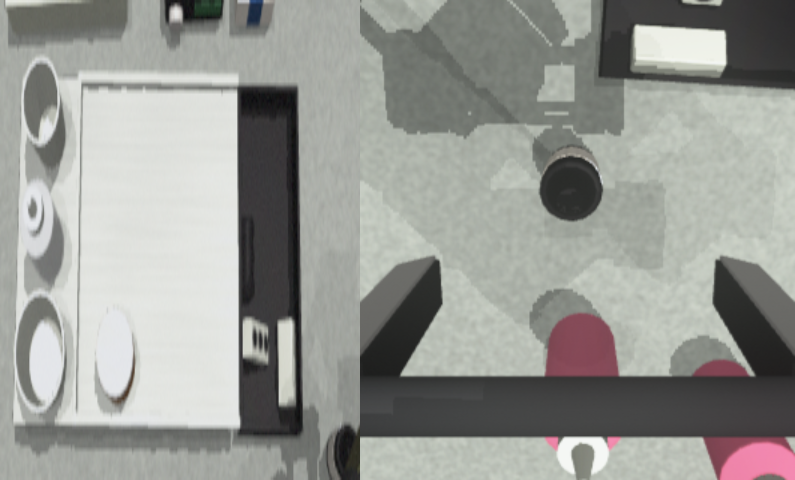

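Run:
```python
from h import *
print(at('w9',320.5,226.5,.08)*1000)
T=lambda x,y,z:(at('t9',190+x*.75-.2,190+y*.3125-.3,z)*1000).round(1)
print('jar',T(115,352,.135),'wide',T(40,351,.14),'tall',T(41,101,.17),'wash',T(38,218,.18))
```

```text
[ 393.75331386 -339.19733503   80.        ]
jar [466.5  45.9 135. ] wide [469.6 167.7 140. ] tall [637.2 163.8 170. ] wash [553.6 164.8 180. ]
```

```bash
python3 -m inch '{"translation":[[-4,0,0],[0,0,-30],[0,0,-30],[0,0,-30],[0,0,-30],[0,0,-30],[0,0,-30],[0,0,-17],[0,0,-7],[0,0,0],[0,0,0]],"rotation":[[0,0,0],[0,0,0],[0,0,0],[0,0,0],[0,0,0],[0,0,0],[0,0,0],[0,0,0],[0,0,0],[0,0,0],[0,0,0]]}';python3 -m inch '{"translation":[[0,0,0],[0,0,0],[0,0,0],[0,0,0],[0,0,0],[0,0,0],[0,0,0],[0,0,0],[0,0,0],[0,0,0],[0,0,0],[0,0,0]],"rotation":[[0,0,0],[0,0,0],[0,0,0],[0,0,0],[0,0,0],[0,0,0],[0,0,0],[0,0,0],[0,0,0],[0,0,0],[0,0,0],[0,0,0]]}' 1 20
```

```text
t: 39.35
tool_pos: [0.3955, -0.3397, 0.0379]
ee_rot: [0.696, 0.718, 0.0, 0.001]
force: [0.2, 0.4, 0.1]
width: 0.0942
finger_force: 0.0
t: 40.55
tool_pos: [0.3949, -0.3397, 0.0368]
ee_rot: [0.696, 0.718, -0.0, -0.0]
force: [-1.6, -0.5, 1.8]
width: 0.0401
finger_force: 20.0
```

```bash
python3 -m inch '{"translation":[[0,0,15],[0,0,40],[0,0,40],[0,0,40],[0,0,38],[0,0,0]],"rotation":[[0,0,0],[0,0,0],[0,0,0],[0,0,0],[0,0,0],[0,0,0]]}'; python3 -m inch '{"translation":[[20,32,0],[20,32,0],[20,32,0],[20,32,0],[20,32,0],[20,32,0],[20,32,0],[20,32,0],[20,32,0],[20,32,0],[20,32,0],[19,33,0]],"rotation":[[0,0,0],[0,0,0],[0,0,0],[0,0,0],[0,0,0],[0,0,0],[0,0,0],[0,0,0],[0,0,0],[0,0,0],[0,0,0],[0,0,0]]}'; python3 -m inch '{"translation":[[0,0,0],[0,0,0]],"rotation":[[0,0,0],[0,0,0]]}';python3 - <<'E'
from h import *
snap('wrist','w10');s=manip.sense();print(s['tool_pos'],2*np.degrees(np.arctan2(s['ee_rot'][1],s['ee_rot'][0]))-90)
E
```

```text
t: 41.15
tool_pos: [0.3963, -0.3408, 0.2148]
ee_rot: [0.696, 0.718, 0.0, 0.004]
force: [0.6, -0.2, -1.5]
width: 0.0398
finger_force: 20.0
t: 42.35
tool_pos: [0.6344, 0.0468, 0.2083]
ee_rot: [0.696, 0.718, -0.001, -0.001]
force: [0.4, -0.3, -1.6]
width: 0.0398
finger_force: 20.0
t: 42.55
tool_pos: [0.6337, 0.0459, 0.2082]
ee_rot: [0.696, 0.718, -0.001, -0.001]
force: [0.5, 0.3, -1.2]
width: 0.0399
finger_force: 20.0
[0.63355283 0.0451046  0.20866892] 1.785043131965466
```

View pics/w10.png

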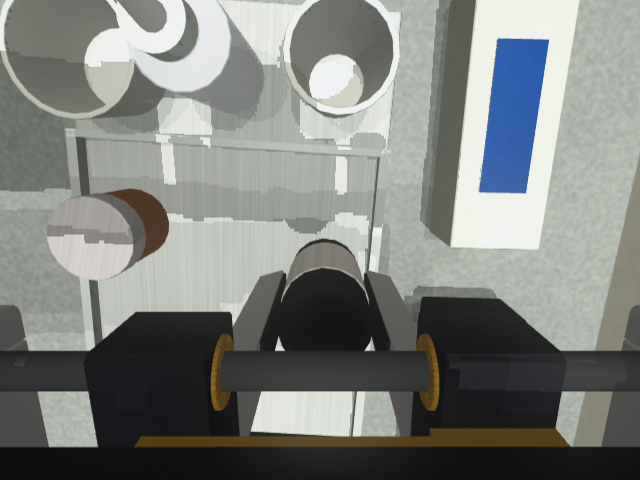

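Run:
```python
from h import *
P=lambda u,v,z:(at('w10',u,v,z)*1000).round(1)
print('tall l r b',P(284,57,.17),P(400,57,.17),P(342,116,.17),'ink l r f',P(281,310,.2517),P(370,310,.2517),P(325,267,.2517))
print('jar lid',P(99,238,.135))
```

```text
tall l r b [607.7 164.3 170. ] [670.4 166.3 170. ] [640.4 134.9 170. ] ink l r f [616.1  53.7 251.7] [651.4  54.9 251.7] [633.   72.1 251.7]
jar lid [474.3  51.  135. ]
```

```bash
python3 -m inch '{"translation":[[1,-1,-20],[0,0,-25],[0,0,-25],[0,0,-17],[0,0,-8],[0,0,-4],[0,0,-2],[0,0,0],[0,0,0]],"rotation":[[0,0,0],[0,0,0],[0,0,0],[0,0,0],[0,0,0],[0,0,0],[0,0,0],[0,0,0],[0,0,0]]}'
```

```text
t: 43.5
tool_pos: [0.6352, 0.0443, 0.1096]
ee_rot: [0.696, 0.718, 0.0, 0.0]
force: [0.4, -0.2, -1.6]
width: 0.0393
finger_force: 20.0
```

```bash
python3 -m inch '{"translation":[[0,0,-1],[0,0,-1],[0,0,-0.8],[0,0,0],[0,0,0]],"rotation":[[0,0,0],[0,0,0],[0,0,0],[0,0,0],[0,0,0]]}'
```

```text
t: 44.0
tool_pos: [0.6351, 0.0444, 0.1068]
ee_rot: [0.696, 0.718, 0.0, 0.0]
force: [-3.1, 0.0, 5.4]
width: 0.0399
finger_force: 20.0
```

Contact; release, retreat, and check.

```bash
python3 -m inch '{"translation":[[0,0,0],[0,0,0],[0,0,0],[0,0,0],[0,0,0],[0,0,0],[0,0,0],[0,0,20],[0,0,40],[0,0,40],[0,0,40],[0,-10,0]],"rotation":[[0,0,0],[0,0,0],[0,0,0],[0,0,0],[0,0,0],[0,0,0],[0,0,0],[0,0,0],[0,0,0],[0,0,0],[0,0,0],[0,0,0]]}' -1; python3 -m inch '{"translation":[[-15,-35,0],[-15,-35,0],[-15,-35,0],[-15,-35,0],[-15,-35,0],[-15,-35,0],[-15,-35,0],[-15,-35,0],[-15,-35,0],[-15,-35,0],[0,0,0],[0,0,0]],"rotation":[[0,0,0],[0,0,0],[0,0,0],[0,0,0],[0,0,0],[0,0,0],[0,0,0],[0,0,0],[0,0,0],[0,0,0],[0,0,0],[0,0,0]]}'
python3 - <<'E'
from h import *
snap('top','t11');snap('scene','s11')
a=cv2.imread('pics/t11.png')[190:350,115:425];b=cv2.imread('pics/s11.png')[115:345,190:490]
cv2.imwrite('pics/x11.png',np.vstack([cv2.resize(a,(620,320),interpolation=cv2.INTER_CUBIC),cv2.resize(b,(365,280))[:, :365] if 0 else np.pad(cv2.resize(b,(365,280)),((0,0),(0,255),(0,0)))]))
E
```

```text
t: 45.2
tool_pos: [0.6364, 0.035, 0.2523]
ee_rot: [0.696, 0.718, 0.003, 0.003]
force: [0.2, -0.4, -0.5]
width: 0.0942
finger_force: 0.0
t: 46.4
tool_pos: [0.4845, -0.3161, 0.2455]
ee_rot: [0.697, 0.717, 0.0, -0.0]
force: [0.1, 0.1, 1.1]
width: 0.0942
finger_force: 0.0
```

View pics/x11.png

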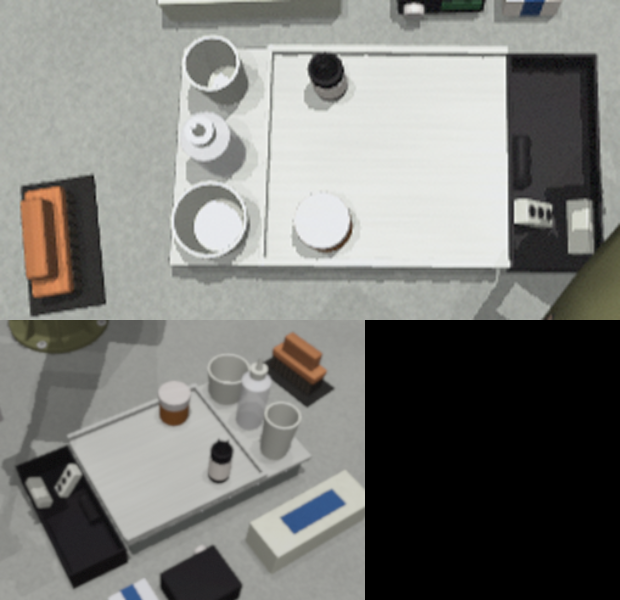

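Run:
```python
from h import *
T=lambda x,y,z:(at('t11',115+x/2-.25,190+y/2-.25,z)*1000)[:2].round(1)
print('ink',T(326.5,73,.15),'tall',T(212.5,65.5,.17),'jar',T(322.5,222,.135),'wide',T(209.5,219.5,.14),'wash',T(206,137,.18))
```

```text
ink [628.1  39.6] tall [634.4 162.7] jar [464.3  46. ] wide [469.4 168.3] wash [552.7 166. ]
```

```bash
python3 -c "
from rig import manip
print(manip.finish_job())"
```

```text
the job is handed in; nothing more can be done
None
```

I handed the job in at about 46 s: the three used pieces are in the bin, the brush is back on its mat, and the jar, ink and wash bottle are set out, each within about 3–4 mm of its target by the final pictures; the hand-in returned no verdict.

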